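# Lock the tube block in its carrier with a wedge

## Robot

A 6-joint arm with a two-finger parallel gripper is mounted at the origin on a cart in front of the work surface, level with it; the furniture and walls round the work are solid. World frame = base frame: x ahead of the robot, y to its left, z up, the work surface at z = 0. Lengths are in m, angles in degrees, forces in N, time in s.
With the tool pointing down it reaches from about 0.4 to 0.825 m from the base axis. Payload 7 kg.
Tool frame: the origin (TCP) lies on the centre line of the jaws, within the pads' length; the fingertips stand 17 mm ahead of it and the grasp point (between the pads) lies 2 mm behind it; z points along the fingers, y is the direction in which the jaws open and shut (so a half turn about z gives the same grasp; the last joint's range is limited). The gripper opens to 88 mm and grips with 3 to 60 N. Pads are 19 mm wide; open, the fingers measure 130 mm over their backs; the gripper's body (78 mm by 193 mm) begins 47 mm behind the grasp point.
Start: joints at [85.491, 20.546, 0.682, 0, -70.136, -16.507], TCP at [0.242, 0.63, 0.244] pointing down, gripper open.
Joint ranges: [-176.03, 176.03], [-82.01, 121.73], [-58.28, 71.71], [-173.87, 95.51], [-174.79, -0.11], [-173.66, 173.66]. Speed limits (degrees/s): [136.94, 136.94, 172.46, 180, 180, 180].

## Interface

Orientations are given as [roll, pitch, yaw] about the fixed x, y, z axes, in that order (R = Rz(yaw) Ry(pitch) Rx(roll)).
In Python, from plant import telemetry, vision, close_job, recognise, silhouettes, place_of gives the robot as it stands.
- The arm moves only by the shell command python3 -m handwheel 'ROWS'. ROWS is JSON, a list that holds one entry, the list of rows, each a list of 5 numbers: the shift along the tool's x, y, z in m, then the turn about the tool's z in rad, then the closure, from 0 (fully open) to 1 (shut). In form: [[[tx, ty, tz, yaw, gripper], ...]]. A call has 1 to 20 rows; each row shifts and turns the commanded pose from where the row before left it, along the tool's axes as they then stand; what a row does not reach is not made up. A row lasts 1/12 s, in which the tool goes at most 41.7 mm and 7.16 degrees, less where a joint would pass 70% of its speed; a pose out of reach is approached as far as the arm can. A call with a gripper value outside its range is refused whole. The fingers move at their own pace and stop on an object; the grip force is fixed at half the most. Time passes only in rows, so rows that do not move let the fingers close. It gives the time, the measured TCP pose, the force and the opening at its end, in the units of the state.
- telemetry.get_obs(): the state, without advancing time (a new reading comes with each control period).
- vision.snapshot(name): name is "side" or "top"; returns a dict with "color" (420x560x3 uint8, red, green, blue), "mtx" (3x3 intrinsics, pixels), "cam_to_world" (4x4, takes a point from camera to world coordinates). Camera axes: x right, y down, z forward; pixel columns grow to the right and rows downward; lengths in m; the calibration is good to about 2 mm. A picture is of the moment at which its call begins. There is no depth.
- close_job(): hands the job in, once; it reports no verdict.
Trained networks look in a picture, given as the dict that the camera call returned (one of the last four; its "shot" number tells which), for a name from the list of things; names that differ only in an ending like _2 or _b are one class to them, and where a whole thing is asked for, a point or a joint stands for the part that bears it (a point fixed in the world has none). Each returns a list of dicts, best first, with "conf" (0 to 1); they miss things now and then, are a little off and sometimes report something else, mostly with a low value. They report only what shows in the picture. A call takes as long as a camera call.
- recognise(name, picture): "xy" ([column, row] in pixels, amid what is visible of it).
- silhouettes(name, picture): "region" (420x560 bool, what is visible of it) and "xy" ([column, row] in pixels, amid what is visible of it).
- place_of(name, picture): "xy" ([column, row] in pixels: a listed point, or the origin of a listed thing).
The state is a dict: "clock": time; "joint_pos": joint angles; "qvel": joint speeds; "tau": joint torques, N m; "tool_pos": TCP position; "orientation": TCP orientation; "force": force on the tool from outside, world axes, zero at the start; "moment": the same for the moment, N m; "opening": finger opening in m.
Only numpy, scipy, OpenCV 4.12 (cv2) and the standard library are available. Lean on these libraries where they do the work, as an engineer would, in place of code of your own. Each camera call takes 0.05 s, during which the arm holds its last target.

## Task

The white tube block sits loose in the grey carrier. Take the orange tapered wedge (not the blue flat spacer) from the white rack, set it thin end down in the gap between the block and the carrier's end wall nearest the robot, with its flat face against that wall, and press it down firmly until it has driven the block hard against the far end wall and sticks tight. Leave the wedge upright and standing in the gap by itself.

Things in the scene. Friction and masses are not known exactly. Their poses are not given: they have to be found in the camera images.
- carrier: Grey plastic carrier fixed to the worktop, 140 x 108 mm. Origin at the centre of its underside; x runs along its length, away from the robot. Floor 6 mm thick; two end walls 10 mm thick rise to 72 mm above the worktop, inner faces at x = -60 mm (near the robot) and +60 mm; low side rails rise to 28 mm, inner faces at y = -44 and +44 mm.
- wall_top (a point): Middle of the top inner edge of the carrier's end wall nearest the robot (carrier x = -60 mm, 72 mm above the worktop). Axes as the carrier's. The gap for the wedge runs from here in +x to the block's near face: 16 to 21 mm wide at the start, 30 mm when the block is hard against the far wall.
- block_top (a point): Centre of the top face of the loose white tube block, 90 (carrier x) x 80 x 60 mm, about 0.8 kg, top 66 mm above the worktop; three blood tubes fixed on its middle and far side stand 47 mm above its top. Axes as the carrier's. Hard against the far wall its centre is at carrier x = +15 mm. It slides on the carrier's floor under a few newtons.
- wedge_tab (a point): Centre of the grip tab of the orange wedge (70 g). Tab 22 (x) x 30 (y) x 36 mm high; head plate under it 42 x 76 x 8 mm, its upper side 18 mm below this point. z up; -x is the side of the flat face. It hangs upright by its head in the rack, in its near or its far place and lifts straight out, 80 mm to be clear. Driven home, this point is about 110 mm above the worktop.
- wedge_foot (a point): Centre of the underside of the wedge's thin foot (6 x 52 mm), 98 mm below and 16 mm to -x of the tab's centre; axes as the tab's. From 6 mm the thickness grows evenly to 38 mm under the head, 72 mm up: upright flat face on the -x side, sloping face to +x. 10 to 20 N of downward push drives it home (foot about 12 mm above the worktop); friction then holds it.
- spacer_tab (a point): Centre of the grip tab of the blue flat spacer hanging in the rack's other place; head and tab as the wedge's, but a flat plate 12 mm thick below, which locks nothing. Not needed.
- rack: White rack fixed to the worktop, 124 x 90 mm: two parallel rails along x, 86 mm high, 58 mm apart; origin at the centre of its underside, x away from the robot. Wedge and spacer hang between the rails at x = +32 and -32 mm. Behind rack and carrier stands a fixed tower 0.5 m tall, its front about 0.6 m from the robot's axis: swing past it close to the robot.

How it is judged:
By the outcome, as a careful person would: the job done as asked, in the order asked, and still so for the second after the job is handed in, with the robot touching nothing.
It also fails if it takes over 42 s, if anything falls off the work surface, if the arm or the gripper's body presses on something with over 40 N, if the wrist force passes 120 N, or if a joint passes its speed limit or range.

## Working session

There is one attempt and no reset: what is moved stays moved. The work goes in short steps, Python scripts to look and compute and a shell command to move; the robot and the scene stay as the last step left them, time stands still between calls to the robot, and variables do not carry over. Pictures are saved under pics/ and viewed, and the job is handed in when it is done.

```bash
ls; mkdir -p pics
cat > h.py <<'E'
import numpy as np, cv2
from plant import telemetry, vision, recognise, silhouettes, place_of
def ray(p,xy):
    K=p["mtx"];T=np.array(p["cam_to_world"])
    d=np.linalg.inv(K)@np.array([xy[0],xy[1],1.0]);d=T[:3,:3]@d
    return T[:3,3],d/np.linalg.norm(d)
def atz(p,xy,z):
    o,d=ray(p,xy);return o+d*(z-o[2])/d[2]
def tri(rs):
    A=0;b=0
    for o,d in rs:
        P=np.eye(3)-np.outer(d,d);A=A+P;b=b+P@o
    x=np.linalg.solve(A,b)
    return x,[float(np.linalg.norm((np.eye(3)-np.outer(d,d))@(x-o))) for o,d in rs]
def proj(p,X):
    T=np.linalg.inv(np.array(p["cam_to_world"]));c=T[:3,:3]@np.array(X)+T[:3,3];u=p["mtx"]@c;return u[:2]/u[2]
def save(p,n): cv2.imwrite(f"pics/{n}.png",cv2.cvtColor(p["color"],cv2.COLOR_RGB2BGR))
E
python3 - <<'E'
from h import *
np.set_printoptions(precision=4,suppress=True)
o=telemetry.get_obs();print(o)
s=vision.snapshot("side");t=vision.snapshot("top");save(s,"s0");save(t,"t0")
print(s["cam_to_world"],t["cam_to_world"])
for n in ["wall_top","block_top","wedge_tab","wedge_foot","spacer_tab","rack","carrier"]:
    a=place_of(n,s);b=place_of(n,t)
    print(n,[(np.round(q["xy"],1),round(q["conf"],2)) for q in a[:2]],[(np.round(q["xy"],1),round(q["conf"],2)) for q in b[:2]])
    if a and b: print("   ",*tri([ray(s,a[0]["xy"]),ray(t,b[0]["xy"])]))
print(telemetry.get_obs()["clock"])
E
```

```text
pics
{'clock': 0.0, 'joint_pos': array([ 85.4894,  20.5896,   0.6343,  -0.0188, -70.1366, -16.5058]), 'qvel': array([-0.0517,  0.0757, -0.0099, -0.0035, -0.0544,  0.0059]), 'tau': array([ -0.0023, -58.2707,  29.3049,   6.997 ,   0.0068,  -0.0002]), 'tool_pos': array([0.242 , 0.6297, 0.2427]), 'orientation': array([179.9069,  -0.0092, -21.0227]), 'force': array([ 0.4546, -0.2084,  0.4265]), 'moment': array([-0.0007, -0.0062, -0.0072]), 'opening': 0.08755352011594167}
[[-0.9989  0.0221 -0.042   0.4982]
 [ 0.0472  0.5529 -0.8319  0.5737]
 [ 0.0049 -0.8329 -0.5533  0.5799]
 [ 0.      0.      0.      1.    ]] [[-0.0256 -0.9972  0.0701  0.3935]
 [-0.9992  0.0276  0.0279 -0.1494]
 [-0.0298 -0.0694 -0.9971  0.9705]
 [ 0.      0.      0.      1.    ]]
wall_top [(array([308.1, 263. ]), 0.6)] [(array([228.8, 233.1]), 0.72)]
    [ 0.4268 -0.0274  0.0762] [0.002166867915548427, 0.0021668679155483184]
block_top [] [(array([234. , 196.2]), 0.81)]
wedge_tab [(array([294.2, 178.5]), 0.81)] [(array([346.4, 222.1]), 0.98)]
    [ 0.4369 -0.2256  0.1056] [0.00030615429035888315, 0.00030615429035868636]
wedge_foot [] []
spacer_tab [(array([261.8, 175.9]), 0.69)] [(array([348.4, 185.2]), 0.6)]
    [ 0.4957 -0.2304  0.1097] [0.001260107108464315, 0.0012601071084642611]
rack [(array([276.3, 227. ]), 0.81)] [(array([342. , 212.9]), 0.57)]
    [ 0.4641 -0.2279 -0.002 ] [0.00492937772964537, 0.004929377729645253]
carrier [(array([295.8, 177. ]), 0.7), (array([265.2, 300.7]), 0.61)] []
0.8
```

View pictures.

View pics/s0.png

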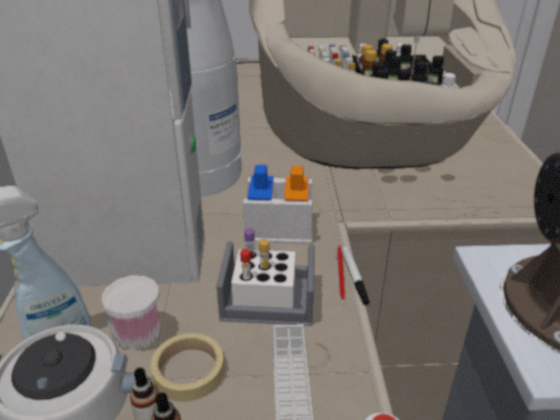

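View pics/t0.png

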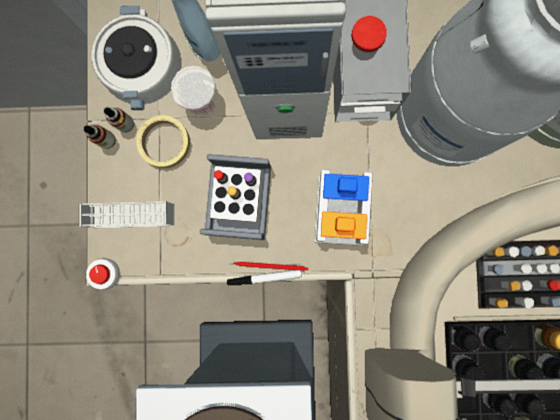

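Run:
```python
import cv2
t=cv2.imread("pics/t0.png");s=cv2.imread("pics/s0.png")
cv2.imwrite("pics/t0c.png",cv2.resize(t[145:255,195:385],None,fx=4,fy=4,interpolation=cv2.INTER_CUBIC))
cv2.imwrite("pics/s0c.png",cv2.resize(s[155:330,210:330],None,fx=3.4,fy=3.4,interpolation=cv2.INTER_CUBIC))
```

```text
(no output)
```

View pics/t0c.png

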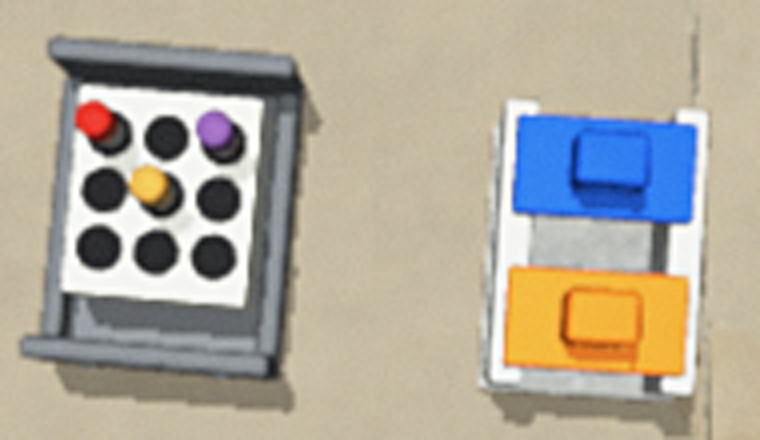

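View pics/s0c.png

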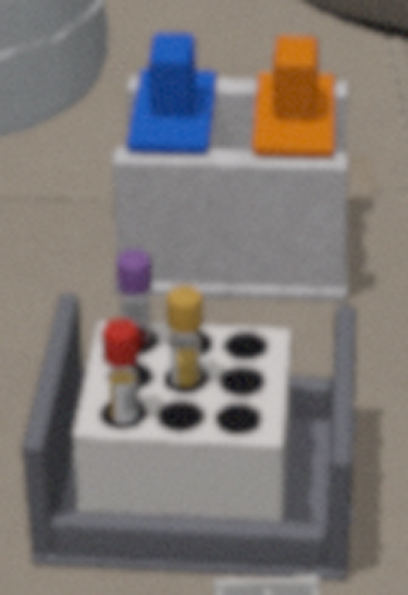

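```bash
cat > m.py <<'E'
from h import *
from scipy.optimize import least_squares
np.set_printoptions(precision=4,suppress=True)
t=vision.snapshot("top");s=vision.snapshot("side")
def lines(c,off):return (np.array(c)/4+np.array(off))
def cornerfit(p,pts,loc,z,x0):
    loc=np.array(loc)
    def f(q):
        c,sn=np.cos(q[2]),np.sin(q[2])
        return np.concatenate([proj(p,[q[0]+c*l[0]-sn*l[1],q[1]+sn*l[0]+c*l[1],z])-u for l,u in zip(loc,pts)])
    r=least_squares(f,x0);return r.x[:2],np.degrees(r.x[2]),np.abs(r.fun).max()
E
python3 - <<'E'
from m import *
off=(195,145)
hs=lambda n:silhouettes(n,t)
for n in ["wedge_tab","spacer_tab","block_top","carrier","rack"]:
    r=silhouettes(n,t)
    if r:
        m=r[0]["region"].astype(np.uint8);print(n,r[0]["conf"],m.sum(),cv2.minAreaRect(cv2.findNonZero(m)),r[0]["xy"])
# colour masks
hsv=cv2.cvtColor(t["color"],cv2.COLOR_RGB2HSV)
def inside(r0,r1,c0,c1,m):
    k=np.zeros_like(m);k[r0:r1,c0:c1]=m[r0:r1,c0:c1];return k
o=inside(190,255,310,380,((hsv[...,0]>8)&(hsv[...,0]<22)&(hsv[...,1]>170)).astype(np.uint8))
b=inside(160,220,310,380,((hsv[...,0]>100)&(hsv[...,0]<125)&(hsv[...,1]>150)).astype(np.uint8))
for m in(o,b):
    R=cv2.minAreaRect(cv2.findNonZero(m));print(R,m.sum());P=cv2.boxPoints(R)
    Q=np.array([atz(t,q,.094)[:2] for q in P]);print(Q,Q.mean(0))
# block top face white
g=inside(150,232,200,275,((hsv[...,1]<30)&(hsv[...,2]>190)).astype(np.uint8))
R=cv2.minAreaRect(cv2.findNonZero(g));print("block",R,g.sum());Q=np.array([atz(t,q,.066)[:2] for q in cv2.boxPoints(R)]);print(Q,Q.mean(0))
# carrier wall top corners (click, outer) order: near-left(-70,+54), near-right(-70,-54), far-left, far-right
print(cornerfit(t,lines([(22,357),(272,375),(50,38),(299,62)],off),[(-.07,.054),(-.07,-.054),(.07,.054),(.07,-.054)],.072,[.49,-.03,0]))
print(cornerfit(t,lines([(506,99),(708,112),(484,385),(694,395)],off),[(.062,.045),(.062,-.045),(-.062,.045),(-.062,-.045)],.086,[.46,-.22,0]))
for n,z in[("wall_top",.072),("block_top",.066),("wedge_tab",.112)]:
    r=place_of(n,t);print(n,[(atz(t,q["xy"],z),q["conf"]) for q in r])
    r=place_of(n,s);print(n,[(atz(s,q["xy"],z),q["conf"]) for q in r])
E
```

```text
spacer_tab 0.89 1150 ((346.422607421875, 187.16152954101562), (46.36374282836914, 25.277219772338867), 3.814074993133545) [346.4, 188.4]
block_top 0.93 2484 ((236.71826171875, 194.9441375732422), (48.8754768371582, 52.794063568115234), 4.085616588592529) [236.7, 195.4]
carrier 0.97 2308 ((235.6060028076172, 196.96524047851562), (65.12931060791016, 81.21388244628906), 5.04245138168335) [239.0, 219.5]
rack 0.69 2643 ((236.62307739257812, 195.28460693359375), (49.42378616333008, 55.63642883300781), 3.1798300743103027) [238.6, 198.7]
((343.5431213378906, 224.89593505859375), (44.5294075012207, 24.366491317749023), 4.085616588592529) 1081
[[ 0.4161 -0.1827]
 [ 0.4566 -0.1869]
 [ 0.4492 -0.2606]
 [ 0.4088 -0.2562]] [ 0.4327 -0.2216]
((345.6954040527344, 186.7639617919922), (44.5294075012207, 24.50898551940918), 4.085616588592529) 1081
[[ 0.4796 -0.1883]
 [ 0.5208 -0.1924]
 [ 0.5132 -0.2665]
 [ 0.4722 -0.2621]] [ 0.4964 -0.2273]
block ((234.8314666748047, 193.39613342285156), (46.3505744934082, 51.99498748779297), 5.079607963562012) 1297
[[ 0.4534  0.0074]
 [ 0.5438 -0.0021]
 [ 0.5341 -0.0826]
 [ 0.4441 -0.0726]] [ 0.4939 -0.0375]
(array([ 0.4872, -0.0387]), np.float64(-6.197331716067048), np.float64(1.398368181008692))
(array([ 0.4635, -0.2249]), np.float64(-5.2757408808493995), np.float64(1.5458313076792933))
wall_top [(array([ 0.4233, -0.0314,  0.072 ]), 0.58)]
wall_top [(array([ 0.4296, -0.0277,  0.072 ]), 0.8)]
block_top [(array([ 0.4913, -0.0313,  0.066 ]), 0.64)]
block_top [(array([ 0.4948, -0.0258,  0.066 ]), 0.61)]
wedge_tab []
wedge_tab [(array([ 0.4344, -0.2168,  0.112 ]), 0.58)]
```

```bash
python3 -m handwheel '[[[0,0,-0.02,-0.092,0],[0,0,-0.02,-0.092,0],[0,0,-0.02,-0.092,0],[0.0141,0.032,0,0,0],[0.0141,0.032,0,0,0],[0.0141,0.032,0,0,0],[0.0141,0.032,0,0,0],[0.0141,0.032,0,0,0],[0.0141,0.032,0,0,0],[0.0141,0.032,0,0,0],[0.0141,0.032,0,0,0],[0.0141,0.032,0,0,0],[0.0141,0.032,0,0,0],[0.0141,0.032,0,0,0],[0.0141,0.032,0,0,0],[0.0141,0.032,0,0,0],[0.0141,0.032,0,0,0],[0.0141,0.032,0,0,0],[0.0141,0.032,0,0,0]]]'
```

```text
clock: 3.03
tool_pos: [0.4204, 0.0981, 0.3041]
orientation: [-179.9, -0.1, -5.2]
force: [1.3, -0.6, -0.1]
opening: 0.0875
```

```bash
python3 -m handwheel '[[[0.0042,0.0318,0,0,0],[0.0042,0.0318,0,0,0],[0.0042,0.0318,0,0,0],[0.0042,0.0318,0,0,0],[0.0042,0.0318,0,0,0],[0.0042,0.0318,0,0,0],[0.0042,0.0318,0,0,0],[0.0042,0.0318,0,0,0],[0.0042,0.0318,0,0,0],[0.0042,0.0318,0,0,0],[0,0,0.035,0,0],[0,0,0.035,0,0],[0,0,0.035,0,0],[0,0,0.015,0,0],[0,0,0,0,0]]]'
python3 - <<'E'
from h import *
s=vision.snapshot("side");t=vision.snapshot("top");save(s,"s1");save(t,"t1")
import cv2
cv2.imwrite("pics/s1c.png",cv2.resize(cv2.imread("pics/s1.png")[80:260,200:400],None,fx=3,fy=3,interpolation=2))
print(telemetry.get_obs()["tool_pos"])
for n in["wedge_tab","wall_top","block_top"]:
    r=place_of(n,s);print(n,[(q["xy"],round(q["conf"],2),atz(s,q["xy"],{"wedge_tab":.112,"wall_top":.072,"block_top":.066}[n])) for q in r])
E
```

```text
clock: 4.28
tool_pos: [0.4308, -0.2205, 0.18]
orientation: [-180.0, 0.4, -5.3]
force: [-0.8, 0.2, 0.1]
opening: 0.0878
[ 0.43361613 -0.2209815   0.18408895]
wedge_tab [([294.1, 177.3], 0.7, array([ 0.43791491, -0.21899535,  0.112     ]))]
wall_top [([307.5, 265.6], 0.64, array([ 0.42982207, -0.02680648,  0.072     ]))]
block_top [([266.7, 269.4], 0.62, array([ 0.49083807, -0.02768377,  0.066     ]))]
```

View pics/s1c.png

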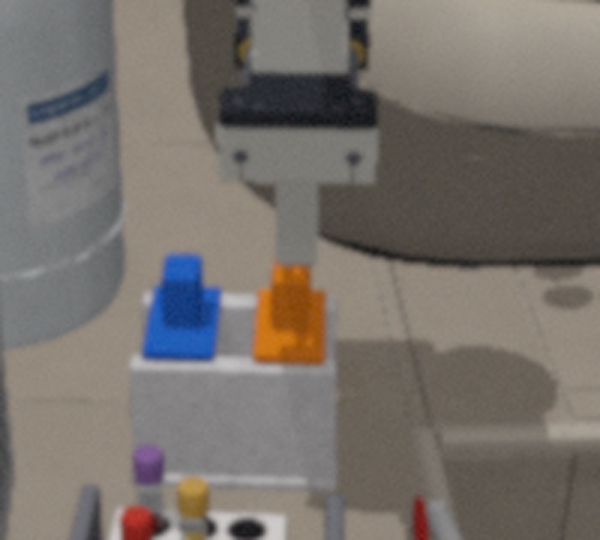

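View pics/t1.png

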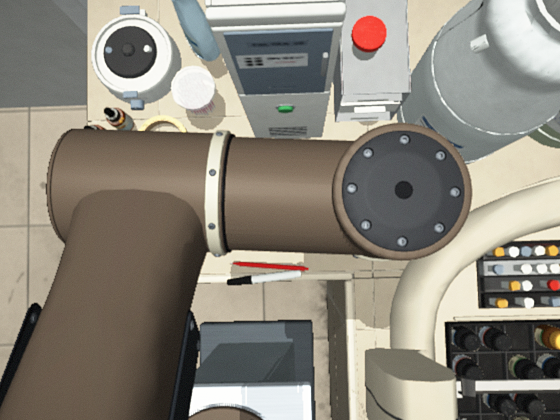

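Run:
```python
from h import *
s=vision.snapshot("side");o=telemetry.get_obs();p=o["tool_pos"];a=np.radians(o["orientation"][2]);print(p,o["orientation"])
ty=np.array([np.sin(a),-np.cos(a),0]);tx=np.array([np.cos(a),np.sin(a),0])
for e in(.044,.065):
  for w in (-.0095,.0095): print(e,w,proj(s,p-ty*e+tx*w-[0,0,.017]))
for q in [(.4327,-.2216,.13),(.4370,-.2216,.13)]:
  q=np.array(q);print(q,[proj(s,q+tx*w-ty*.015) for w in(-.011,.011)])
g=cv2.cvtColor(s["color"],cv2.COLOR_RGB2HSV)
for r in (158,162,165,170,174,176,178): 
    m=np.where((g[r,280:325,0]>5)&(g[r,280:325,0]<22)&(g[r,280:325,1]>150))[0]+280
    print(r,m[[0,-1]] if len(m) else None, s["color"][r,288:310].sum(1).tolist() if r<167 else "")
```

```text
[ 0.43439749 -0.22082799  0.1852365 ] [ 1.79989775e+02 -1.75511093e-01 -5.17878479e+00]
0.044 -0.0095 [301.93675616 160.76728345]
0.044 0.0095 [290.28495998 160.47517303]
0.065 -0.0095 [301.77697297 167.09804704]
0.065 0.0095 [289.88216875 166.79506914]
[ 0.4327 -0.2216  0.13  ] [array([303.39877181, 172.02646473]), array([290.59557279, 171.69638378])]
[ 0.437  -0.2216  0.13  ] [array([300.90179822, 172.07497476]), array([288.09805727, 171.74478824])]
158 None [407, 379, 365, 361, 347, 358, 350, 351, 351, 353, 357, 354, 353, 353, 350, 341, 304, 265, 235, 199, 180, 181]
162 None [405, 389, 373, 366, 359, 359, 361, 358, 362, 362, 359, 360, 360, 360, 373, 394, 406, 415, 415, 417, 408, 399]
165 None [414, 386, 372, 353, 335, 329, 319, 307, 311, 318, 323, 314, 319, 318, 336, 379, 404, 415, 414, 409, 411, 415]
170 [291 302] 
174 [291 302] 
176 [289 302] 
178 [287 307]
```

```bash
python3 -m handwheel '[[[-0.001,0,0.02,0,0],[0,0,0.02,0,0],[0,0,0.018,0,0],[0,0,0.011,0,0],[0,0,0,0,0],[0,0,0,0,0]]]'
python3 - <<'E'
from h import *
s=vision.snapshot("side");save(s,"s2")
cv2.imwrite("pics/s2c.png",cv2.resize(cv2.imread("pics/s2.png")[80:260,200:400],None,fx=3,fy=3,interpolation=2))
print(telemetry.get_obs())
E
```

```text
clock: 5.08
tool_pos: [0.4327, -0.2207, 0.1152]
orientation: [180.0, -0.0, -5.2]
force: [0.5, -0.4, -0.3]
opening: 0.0875
{'clock': 5.1333, 'joint_pos': array([-3.76006820e+00,  1.00877819e+01, -3.26088733e+01,  2.60193355e-02,
       -4.72107594e+01,  8.85638725e+01]), 'qvel': array([ 0.09365809, -0.51863961,  0.44698372, -0.03958893,  0.13559759,
        0.03801522]), 'tau': array([-3.65512201e-02, -3.64542890e+01,  2.23545992e+01,  5.23091912e+00,
        9.16620274e-02,  2.73617352e-04]), 'tool_pos': array([ 0.43319409, -0.22080381,  0.11574817]), 'orientation': array([ 1.79983203e+02, -9.30326942e-02, -5.17852250e+00]), 'force': array([0.20119796, 0.29106675, 0.36875618]), 'moment': array([-0.00607242, -0.02875832, -0.02319608]), 'opening': 0.08774449644862485}
```

View pics/s2c.png

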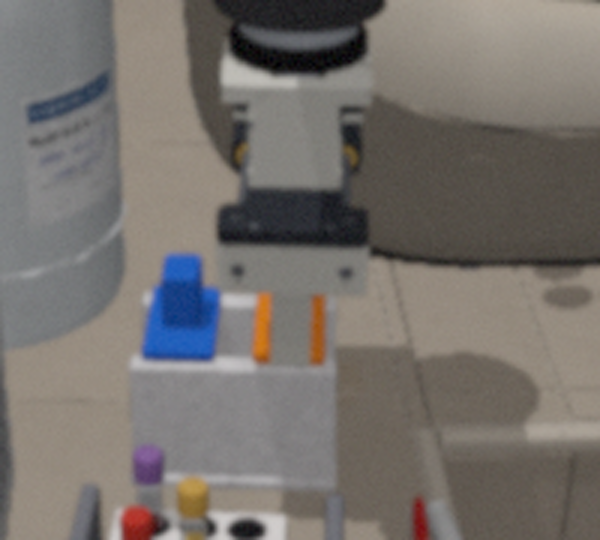

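The finger (crop columns 272–312) is centred on the orange head (254–327), above it and clear of the rail. Next I close the jaws.

```bash
python3 -m handwheel '[[[0,0,0,0,1],[0,0,0,0,1],[0,0,0,0,1],[0,0,0,0,1],[0,0,0,0,1],[0,0,0,0,1],[0,0,0,0,1],[0,0,0,0,1],[0,0,-0.005,0,1],[0,0,-0.01,0,1],[0,0,-0.01,0,1]]]'
```

```text
clock: 6.05
tool_pos: [0.432, -0.2207, 0.1399]
orientation: [180.0, 0.1, -5.2]
force: [-0.0, 0.3, -0.7]
opening: 0.0299
```

```bash
python3 -m handwheel '[[[0,0,-0.019,0,1],[0,0,-0.019,0,1],[0,0,-0.019,0,1],[0,0,-0.019,0,1],[0,0,-0.019,0,1],[0,0,0,0,1],[0.0003,-0.0267,0,0.001,1],[0.0003,-0.0267,0,0.001,1],[0.0003,-0.0267,0,0.001,1],[0.0003,-0.0267,0,0.001,1],[0.0003,-0.0267,0,0.001,1],[0.0003,-0.0267,0,0.001,1],[0.0003,-0.0267,0,0.001,1],[0,0,0,0,1],[0,0,0.02,0,1],[0,0,0.02,0,1],[0,0,0,0,1],[0,0,0,0,1]]]'
python3 - <<'E'
from h import *
s=vision.snapshot("side");save(s,"s3");t=vision.snapshot("top");save(t,"t3")
cv2.imwrite("pics/s3c.png",cv2.resize(cv2.imread("pics/s3.png")[160:335,205:335],None,fx=4,fy=3.4,interpolation=2))
o=telemetry.get_obs();print(o["tool_pos"],o["orientation"],o["force"])
for n in["wedge_tab","wedge_foot","wall_top","block_top"]:
    r=place_of(n,s);print(n,[(q["xy"],round(q["conf"],2)) for q in r])
E
```

```text
clock: 7.55
tool_pos: [0.4513, -0.0352, 0.1943]
orientation: [179.9, 0.1, -5.6]
force: [0.7, 0.5, -0.5]
opening: 0.0301
[ 0.45252384 -0.03499715  0.1956819 ] [-1.79999745e+02 -6.71305230e-02 -5.60344519e+00] [-0.79226687  0.45574309 -1.3166477 ]
wedge_tab [([292.6, 202.4], 0.9)]
wedge_foot [([302.2, 253.4], 0.87)]
wall_top [([308.6, 263.6], 0.71)]
block_top [([265.1, 265.7], 0.92)]
```

View pics/s3c.png

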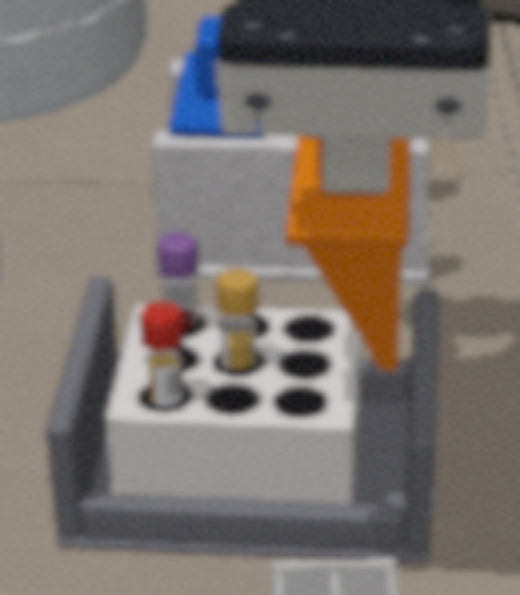

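View pics/t3.png

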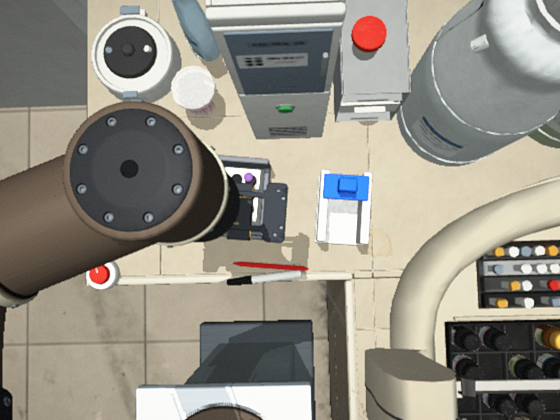

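```bash
cat > ov.py <<'E'
from h import *
def overlay(s,name,cx,cy,yaw,bx,by=0,tcp=None,tyaw=None,dz=.0035,crop=(160,335,205,335),dx=0):
    f=4
    im=cv2.cvtColor(s["color"],cv2.COLOR_RGB2BGR)[crop[0]:crop[1],crop[2]:crop[3]]
    im=cv2.resize(im,None,fx=f,fy=f*.85,interpolation=2)
    def L(a,b,org,y,col):
        c,sn=np.cos(np.radians(y)),np.sin(np.radians(y));R=np.array([[c,-sn,0],[sn,c,0],[0,0,1]])
        P=[]
        for q in(a,b):
            u=proj(s,R@np.array(q)+org);P.append((int((u[0]-crop[2]+.5)*f*8),int((u[1]-crop[0]+.5)*f*.85*8)))
        cv2.line(im,P[0],P[1],col,1,cv2.LINE_AA,3)
    def box(x0,x1,y0,y1,z,org,y,col):
        q=[(x0,y0,z),(x1,y0,z),(x1,y1,z),(x0,y1,z)]
        for i in range(4):L(q[i],q[(i+1)%4],org,y,col)
    o=np.array([cx,cy,0])
    box(-.07,-.06,-.054,.054,.072,o,yaw,(255,255,0));box(.06,.07,-.054,.054,.072,o,yaw,(255,255,0))
    box(bx-.045,bx+.045,by-.04,by+.04,.066,o,yaw,(0,0,255))
    if tcp is not None:
        w=np.array(tcp)-[0,0,dz]
        c,sn=np.cos(np.radians(tyaw)),np.sin(np.radians(tyaw));w=w+np.array([c,sn,0])*dx
        box(-.019,-.013,-.026,.026,-.098,w,tyaw,(0,255,0));box(-.021,.021,-.038,.038,-.018,w,tyaw,(0,255,0))
    cv2.imwrite(f"pics/{name}.png",im)
E
python3 - <<'E'
from ov import *
s=vision.snapshot("side");o=telemetry.get_obs()
overlay(s,"o3",.4872,-.0387,-5.8,.006,0,o["tool_pos"],o["orientation"][2])
E
```

```text
(no output)
```

View pics/o3.png

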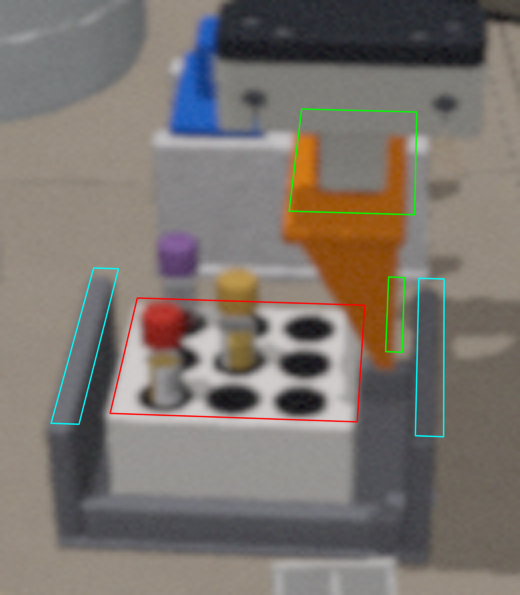

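```bash
python3 -m handwheel '[[[0,0,0.01,0,1],[0,0,0.012,0,1],[0,0,0.01,0,1],[0,0,0.006,0,1],[0,0,0,0,1],[0,0,0,0,1]]]'
python3 - <<'E'
from ov import *
s=vision.snapshot("side");o=telemetry.get_obs()
overlay(s,"o4",.4872,-.0387,-5.8,.008,0,o["tool_pos"],o["orientation"][2],dx=.002)
print(o["tool_pos"],o["force"],o["clock"])
E
```

```text
clock: 8.4
tool_pos: [0.4519, -0.0349, 0.1567]
orientation: [180.0, 0.0, -5.6]
force: [-0.5, 0.0, 0.3]
opening: 0.0295
[ 0.45202851 -0.03483128  0.15696838] [-0.34476166  0.97251726  0.3338477 ] 8.45
```

View pics/o4.png

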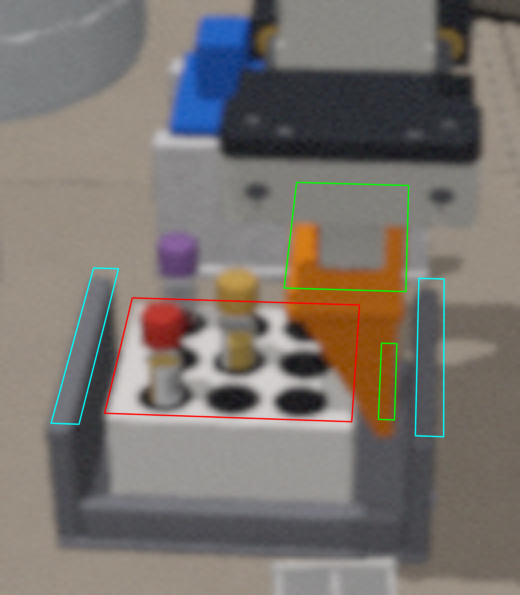

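The foot is inside the gap: foot at crop (378–397, 437), wall edge at about 413, block edge at about 355, and no contact force. Next I ease toward the wall.

```bash
python3 -m handwheel '[[[-0.002,0,0,0,1],[-0.002,0,0,0,1],[-0.001,0,0,0,1],[0,0,0,0,1]]]'; python3 -m handwheel '[[[-0.001,0,0,0,1],[0,0,0,0,1]]]';python3 -m handwheel '[[[-0.001,0,0,0,1],[0,0,0,0,1]]]'
```

```text
clock: 8.78
tool_pos: [0.4469, -0.0342, 0.1569]
orientation: [-180.0, -0.0, -5.6]
force: [0.6, -0.1, -0.9]
opening: 0.0297
clock: 8.95
tool_pos: [0.4462, -0.0341, 0.1568]
orientation: [-180.0, -0.1, -5.6]
force: [0.6, -0.1, -1.3]
opening: 0.0298
clock: 9.12
tool_pos: [0.4457, -0.034, 0.1569]
orientation: [-180.0, -0.1, -5.6]
force: [2.7, -0.3, -1.5]
opening: 0.0299
```

```bash
python3 -m handwheel '[[[-0.0007,0,0,0,1],[0,0,0,0,1]]]';python3 -m handwheel '[[[0,0,0.005,0,1],[0,0,0.005,0,1],[0,0,0,0,1]]]'
python3 - <<'E'
from ov import *
s=vision.snapshot("side");o=telemetry.get_obs()
overlay(s,"o5",.4872,-.0387,-5.8,.008,0,o["tool_pos"],o["orientation"][2],dx=.002)
print(o["tool_pos"],o["force"],o["moment"],o["clock"])
E
```

```text
clock: 9.28
tool_pos: [0.4452, -0.034, 0.157]
orientation: [-180.0, -0.1, -5.6]
force: [3.8, -1.5, -0.2]
opening: 0.03
clock: 9.53
tool_pos: [0.4449, -0.0338, 0.1459]
orientation: [-180.0, -0.1, -5.6]
force: [4.8, -0.0, -3.0]
opening: 0.0299
[ 0.44464041 -0.03378698  0.14591928] [ 4.64090683  0.76491653 -2.35987191] [-0.06759041 -2.23975943 -0.13515796] 9.5833
```

View pics/o5.png

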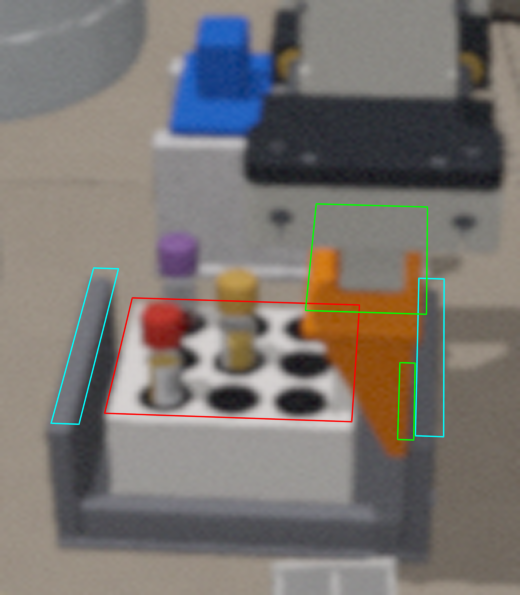

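```bash
python3 -m handwheel '[[[0,0,0.004,0,1],[0,0,0.004,0,1],[0,0,0.003,0,1],[0,0,0,0,1]]]';python3 -m handwheel '[[[0,0,0.003,0,1],[0,0,0.003,0,1],[0,0,0,0,1]]]';python3 -m handwheel '[[[0,0,0.003,0,1],[0,0,0.003,0,1],[0,0,0,0,1]]]'
python3 - <<'E'
from ov import *
s=vision.snapshot("side");o=telemetry.get_obs()
overlay(s,"o6",.4872,-.0387,-5.8,.015,0,o["tool_pos"],o["orientation"][2],dx=.002)
print(o["tool_pos"],o["force"],o["moment"],o["clock"])
E
```

```text
clock: 9.92
tool_pos: [0.4449, -0.0339, 0.1352]
orientation: [-180.0, -0.1, -5.6]
force: [6.7, -1.1, -1.9]
opening: 0.0299
clock: 10.17
tool_pos: [0.445, -0.0339, 0.1294]
orientation: [-180.0, -0.1, -5.6]
force: [5.4, -0.4, -0.3]
opening: 0.0297
clock: 10.42
tool_pos: [0.4452, -0.0338, 0.1235]
orientation: [-180.0, -0.1, -5.6]
force: [6.3, -1.7, 1.0]
opening: 0.0296
[ 0.44512246 -0.0338593   0.12345832] [ 5.83857392 -0.58873777  0.40011916] [-0.50089174 -2.6587021  -0.15099033] 10.4667
```

View pics/o6.png

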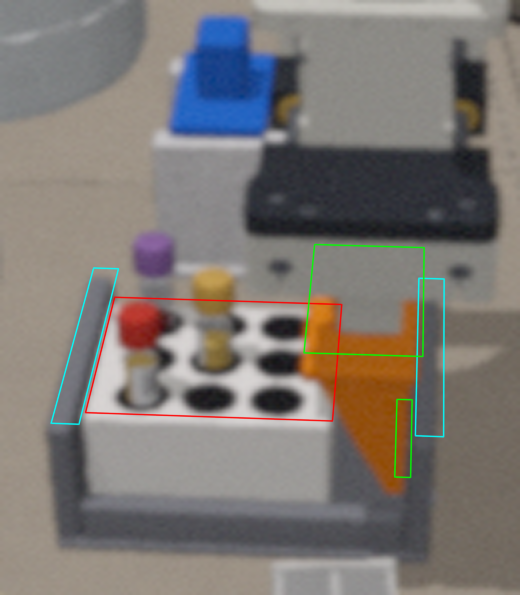

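```bash
python3 -m handwheel '[[[0,0,0.003,0,1],[0,0,0.002,0,1],[0,0,0,0,1]]]';python3 -m handwheel '[[[0,0,0.002,0,1],[0,0,0.001,0,1],[0,0,0,0,1]]]';python3 -m handwheel '[[[0,0,0.0015,0,1],[0,0,0,0,1]]]'; python3 -c "
from h import *
o=telemetry.get_obs();print(o)"
```

```text
clock: 10.72
tool_pos: [0.4455, -0.0338, 0.12]
orientation: [-180.0, -0.1, -5.6]
force: [0.4, -0.1, 20.0]
opening: 0.03
clock: 10.97
tool_pos: [0.4463, -0.0339, 0.1188]
orientation: [-180.0, -0.2, -5.5]
force: [-6.6, 0.3, 37.5]
opening: 0.03
clock: 11.13
tool_pos: [0.4468, -0.0339, 0.1178]
orientation: [-180.0, -0.3, -5.5]
force: [-7.3, 0.6, 43.1]
opening: 0.03
{'clock': 11.1333, 'joint_pos': array([ 21.11805921,   6.241957  , -37.1428391 ,   0.18281733,
       -46.33328688,  63.2706466 ]), 'qvel': array([-0.06077765, -0.09401965, -0.006996  , -0.12917759,  0.13909948,
        0.04359726]), 'tau': array([  0.38215572, -14.92193788,  12.4138248 ,   1.10406619,
         2.20789589,   0.28119517]), 'tool_pos': array([ 0.4467679 , -0.03394575,  0.11779821]), 'orientation': array([-179.99193242,   -0.31142039,   -5.48541294]), 'force': array([-7.28044144,  0.59728564, 43.07032909]), 'moment': array([ 0.0060013 ,  2.31367823, -0.27210885]), 'opening': 0.029955219655816323}
```

Run:
```python
from ov import *
s=vision.snapshot("side");o=telemetry.get_obs()
overlay(s,"o7",.4872,-.0387,-5.8,.015,0,o["tool_pos"],o["orientation"][2],dx=.002)
print(o["tool_pos"],o["force"],o["moment"],o["clock"])
for n in["wedge_tab","wall_top","block_top"]:
    r=place_of(n,s);print(n,[(q["xy"],round(q["conf"],2)) for q in r])
```

```text
[ 0.4467815  -0.03395852  0.11781426] [-6.06618194 -0.31542177 42.30846151] [ 0.02629437  2.29504519 -0.28144996] 11.1833
wedge_tab [([294.1, 245.6], 0.84)]
wall_top [([302.1, 295.5], 0.68), ([308.5, 265.3], 0.59), ([265.4, 299.0], 0.16)]
block_top [([257.9, 268.3], 0.6)]
```

View pics/o7.png

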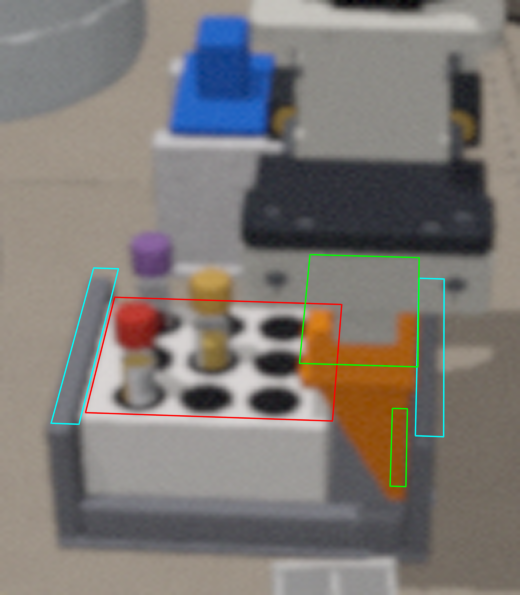

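```bash
python3 -m handwheel '[[[0,0,-0.0025,0,1],[0,0,0,0,1]]]'; python3 -m handwheel '[[[-0.001,0,0,0,1],[0,0,0,0,1]]]';python3 -m handwheel '[[[-0.001,0,0,0,1],[0,0,0,0,1]]]'
```

```text
clock: 11.5
tool_pos: [0.446, -0.0339, 0.1182]
orientation: [-180.0, -0.2, -5.6]
force: [2.6, -1.1, 16.0]
opening: 0.0301
clock: 11.67
tool_pos: [0.4459, -0.0338, 0.1182]
orientation: [-180.0, -0.3, -5.5]
force: [5.4, -2.9, 14.1]
opening: 0.03
clock: 11.83
tool_pos: [0.4456, -0.0337, 0.1183]
orientation: [-180.0, -0.4, -5.5]
force: [9.5, -5.6, 9.4]
opening: 0.0297
```

```bash
python3 -m handwheel '[[[0,0,0.0015,0,1],[0,0,0.0015,0,1],[0,0,0,0,1]]]'; python3 -m handwheel '[[[-0.0005,0,0.001,0,1],[0,0,0,0,1]]]'; python3 -m handwheel '[[[-0.0005,0,0.001,0,1],[0,0,0,0,1]]]'
```

```text
clock: 12.08
tool_pos: [0.4462, -0.0337, 0.1173]
orientation: [-180.0, -0.4, -5.5]
force: [0.3, -4.0, 36.1]
opening: 0.0297
clock: 12.25
tool_pos: [0.4463, -0.0337, 0.117]
orientation: [-180.0, -0.5, -5.4]
force: [-0.1, -4.0, 40.9]
opening: 0.0299
clock: 12.42
tool_pos: [0.4463, -0.0337, 0.1165]
orientation: [-180.0, -0.6, -5.4]
force: [0.1, -5.3, 45.0]
opening: 0.0301
```

```bash
python3 -m handwheel '[[[0,0,-0.003,0,1],[0,0,0,0,1]]]'; python3 -m handwheel '[[[0.0015,0,0,0,1],[0,0,0,0,1]]]'
python3 - <<'E'
from ov import *
s=vision.snapshot("side");o=telemetry.get_obs()
overlay(s,"o8",.4872,-.0387,-5.8,.015,0,o["tool_pos"],o["orientation"][2],dx=.002)
print(o["tool_pos"],o["force"],o["moment"],o["clock"])
E
```

```text
clock: 12.58
tool_pos: [0.4446, -0.0335, 0.1171]
orientation: [-179.9, -0.4, -5.5]
force: [4.4, -3.3, 21.0]
opening: 0.0301
clock: 12.75
tool_pos: [0.4451, -0.0336, 0.1169]
orientation: [-180.0, -0.3, -5.5]
force: [-0.7, -0.1, 24.2]
opening: 0.0299
[ 0.44509808 -0.03362055  0.1169006 ] [-0.10243101  0.78209926 25.08138709] [-0.02839688  0.03515031 -0.28841339] 12.8
```

View pics/o8.png

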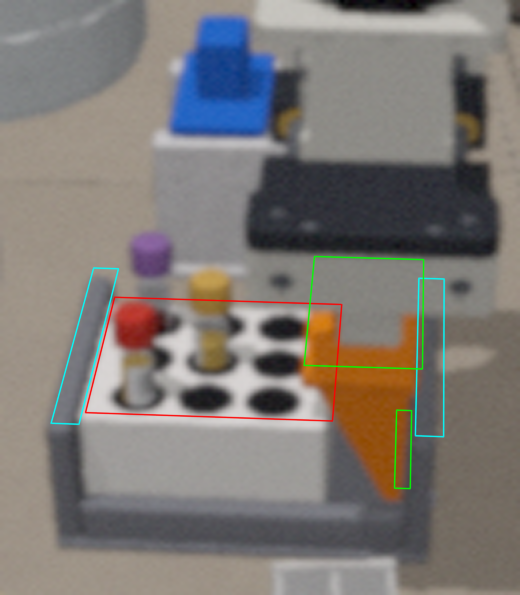

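```bash
python3 -m handwheel '[[[0,0,-0.0018,0,1],[0,0,0,0,1],[0,0,0,0,0],[0,0,0,0,0],[0,0,0,0,0],[0,0,0,0,0],[0,0,0,0,0],[0,0,0,0,0],[0,0,0,0,0]]]'; python3 -c "
from h import *
o=telemetry.get_obs();print(o['force'],o['opening'],o['tool_pos'])"; python3 -m handwheel '[[[0,0,-0.01,0,0],[0,0,-0.02,0,0],[0,0,-0.02,0,0],[0,0,-0.02,0,0],[0,0,-0.02,0,0],[0,0,-0.02,0,0],[0,0,0,0,0]]]'
 python3 - <<'E'
from ov import *
s=vision.snapshot("side");o=telemetry.get_obs()
p=np.array([.4451,-.0336,.1169])
overlay(s,"o9",.4872,-.0387,-5.8,.015,0,p,-5.6,dx=.002)
print(o["tool_pos"],o["force"],o["moment"],o["clock"])
E
```

```text
clock: 13.55
tool_pos: [0.4425, -0.034, 0.1162]
orientation: [180.0, 0.0, -5.6]
force: [0.8, 0.2, 0.2]
opening: 0.0708
[0.79666419 0.22257869 0.17572436] 0.07082193084388094 [ 0.44251142 -0.03396772  0.11616707]
clock: 14.13
tool_pos: [0.4447, -0.0336, 0.2302]
orientation: [-179.9, -0.3, -5.6]
force: [2.4, 0.6, 0.4]
opening: 0.0878
[ 0.44382744 -0.03361474  0.22826852] [-0.7741809   0.33733706 -0.95957055] [-0.01870528 -0.05236231  0.06065456] 14.1833
```

View pics/o9.png

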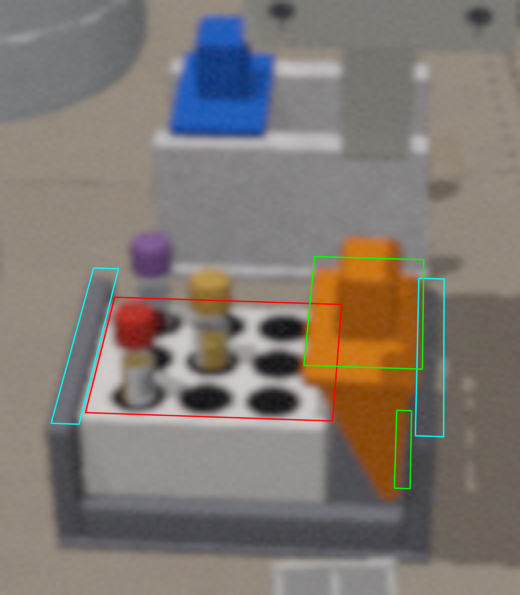

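```bash
python3 -m handwheel '[[[0,0,-0.025,0,0],[0,0,-0.025,0,0],[0,0,-0.025,0,0],[0,-0.034,0,0,0],[0,-0.034,0,0,0],[0,-0.034,0,0,0],[0,-0.034,0,0,0],[0,-0.034,0,0,0],[0,-0.034,0,0,0],[0,-0.034,0,0,0],[0,-0.034,0,0,0],[0,-0.034,0,0,0],[0,-0.034,0,0,0],[0,-0.034,0,0,0],[0,0,0,0,0],[0,0,0,0,0]]]'
 python3 - <<'E'
from ov import *
s=vision.snapshot("side");t=vision.snapshot("top");save(t,"t9");save(s,"s9")
c=cv2.cvtColor(t["color"],cv2.COLOR_RGB2BGR)[145:255,195:385]
cv2.imwrite("pics/t9c.png",cv2.resize(c,None,fx=4,fy=4,interpolation=2))
c=cv2.cvtColor(s["color"],cv2.COLOR_RGB2BGR)[215:325,215:320]
cv2.imwrite("pics/s9c.png",cv2.resize(c,None,fx=5.4,fy=5.4,interpolation=2))
for n in["wedge_tab","wedge_foot","wall_top","block_top"]:
    a=place_of(n,s);b=place_of(n,t)
    print(n,[(q["xy"],round(q["conf"],2)) for q in a],[(q["xy"],round(q["conf"],2)) for q in b], tri([ray(s,a[0]["xy"]),ray(t,b[0]["xy"])]) if a and b else "")
E
```

```text
clock: 15.52
tool_pos: [0.4787, 0.3396, 0.2991]
orientation: [179.8, 0.1, -5.5]
force: [-0.5, -0.0, 0.1]
opening: 0.0879
wedge_tab [] [([230.6, 221.1], 0.66)] 
wedge_foot [] [] 
wall_top [] [([232.9, 233.6], 0.64)] 
block_top [([257.6, 269.1], 0.77)] [([234.6, 190.0], 0.93)] (array([ 0.50249949, -0.03653553,  0.05916259]), [0.002040747596319109, 0.002040747596319029])
```

View pics/t9c.png

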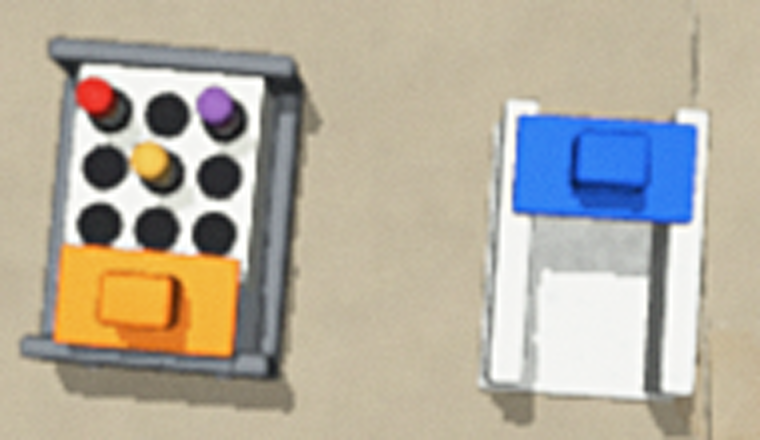

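View pics/s9c.png

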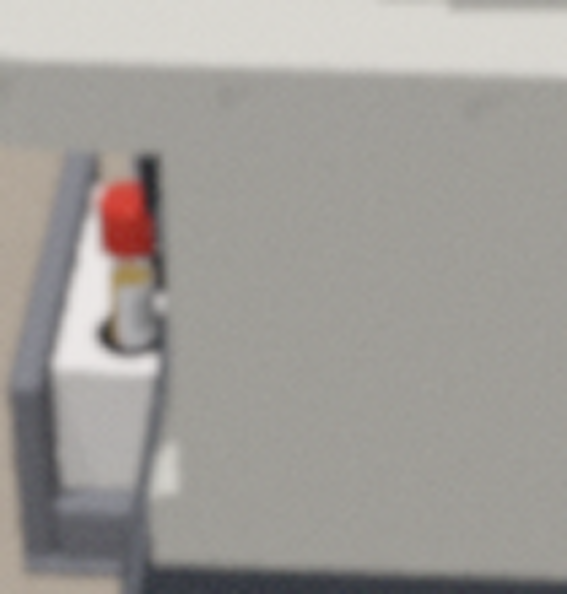

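Run:
```python
from ov import *
from m import cornerfit
def blk(p):
    hsv=cv2.cvtColor(p,cv2.COLOR_BGR2HSV);return hsv
a=cv2.imread("pics/t0.png");b=cv2.imread("pics/t9.png")
t=vision.snapshot("top")
# block shift by template matching of block upper part (holes), subpixel by upscaling
A=cv2.resize(a,None,fx=8,fy=8,interpolation=cv2.INTER_CUBIC);B=cv2.resize(b,None,fx=8,fy=8,interpolation=cv2.INTER_CUBIC)
T=A[185*8:212*8,214*8:256*8];R=B[165*8:215*8,205*8:265*8]
r=cv2.matchTemplate(R,T,cv2.TM_CCOEFF_NORMED);_,v,_,loc=cv2.minMaxLoc(r)
x=loc[0]/8+205;y=loc[1]/8+165;print("shift px",x-214,y-185,v)
print("shift mm",(atz(t,(235+x-214,198+y-185),.066)-atz(t,(235,198),.066))*1e3)
hsv=cv2.cvtColor(b,cv2.COLOR_BGR2HSV);m=((hsv[...,0]>8)&(hsv[...,0]<22)&(hsv[...,1]>170)).astype(np.uint8)
k=np.zeros_like(m);k[200:240,200:265]=m[200:240,200:265]
k[:206,:]=0
R=cv2.minAreaRect(cv2.findNonZero(k));print(R);print(np.array([atz(t,q,.0935)[:2] for q in cv2.boxPoints(R)]),atz(t,R[0],.0935))
c=np.array([138,298])/4+[195,145];print("tab top",atz(t,c,.129))
```

```text
shift px 0.125 -5.75 0.9924867153167725
shift mm [10.027  -0.4081  0.    ]
((231.4241485595703, 219.4103546142578), (44.42933654785156, 25.328872680664062), 4.763641834259033)
[[ 0.4299  0.005 ]
 [ 0.4723  0.0008]
 [ 0.464  -0.0738]
 [ 0.4217 -0.0693]] [ 0.4469 -0.0344  0.0935]
tab top [ 0.4447 -0.0359  0.129 ]
```

```bash
python3 -m handwheel '[[[0.0003,0.0341,0,0,1],[0.0003,0.0341,0,0,1],[0.0003,0.0341,0,0,1],[0.0003,0.0341,0,0,1],[0.0003,0.0341,0,0,1],[0.0003,0.0341,0,0,1],[0.0003,0.0341,0,0,1],[0.0003,0.0341,0,0,1],[0.0003,0.0341,0,0,1],[0.0003,0.0341,0,0,1],[0.0003,0.0341,0,0,1],[0,0,0,0,1],[0,0,0.035,0,1],[0,0,0.035,0,1],[0,0,0.035,0,1],[0,0,0,0,1],[0,0,0,0,1]]]'
 python3 - <<'E'
from ov import *
s=vision.snapshot("side");o=telemetry.get_obs();print(o["tool_pos"],o["force"],o["opening"])
c=cv2.cvtColor(s["color"],cv2.COLOR_RGB2BGR)[185:325,215:340]
cv2.imwrite("pics/s10c.png",cv2.resize(c,None,fx=4.2,fy=4.2,interpolation=2))
E
```

```text
clock: 17.58
tool_pos: [0.4453, -0.0356, 0.196]
orientation: [179.9, 0.2, -5.6]
force: [0.2, 0.9, 2.0]
opening: 0.0004
[ 0.44669131 -0.03524157  0.19764447] [ 0.81436206 -0.22999426  0.08151298] 0.000685067057134841
```

View pics/s10c.png

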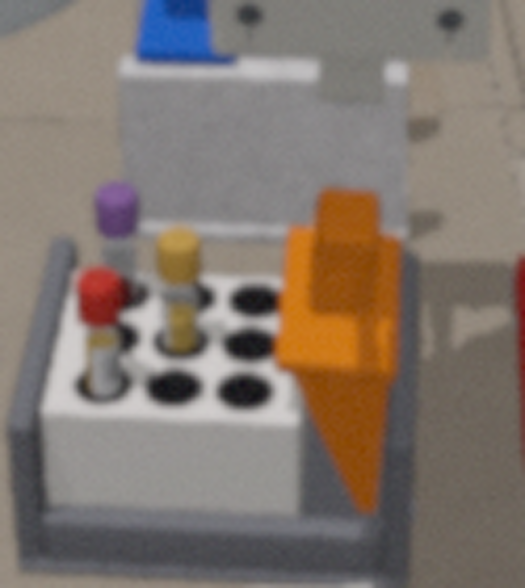

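```bash
python3 -m handwheel '[[[0,0,0.02,0,1],[0,0,0.018,0,1],[0,0,0.005,0,1],[0,0,0,0,1],[0,0,0,0,1]]]'; python3 -m handwheel '[[[0,0,0.002,0,1],[0,0,0.001,0,1],[0,0,0,0,1]]]';python3 -m handwheel '[[[0,0,0.001,0,1],[0,0,0,0,1]]]';python3 -m handwheel '[[[0,0,0.001,0,1],[0,0,0,0,1]]]'
```

```text
clock: 18.05
tool_pos: [0.4472, -0.035, 0.1551]
orientation: [-180.0, -0.1, -5.6]
force: [-0.8, -1.1, -0.0]
opening: 0.0007
clock: 18.3
tool_pos: [0.4463, -0.0352, 0.151]
orientation: [-180.0, -0.1, -5.6]
force: [-0.3, 0.3, -0.1]
opening: 0.0003
clock: 18.47
tool_pos: [0.446, -0.0353, 0.1495]
orientation: [-180.0, -0.0, -5.6]
force: [-1.2, 0.1, -0.1]
opening: 0.0003
clock: 18.63
tool_pos: [0.4459, -0.0353, 0.1482]
orientation: [180.0, 0.0, -5.6]
force: [-0.1, -0.0, -0.5]
opening: 0.0
```

```bash
for i in 1 2; do :; done; python3 -m handwheel '[[[0,0,0.001,0,1],[0,0,0,0,1]]]';python3 -m handwheel '[[[0,0,0.001,0,1],[0,0,0,0,1]]]';python3 -m handwheel '[[[0,0,0.001,0,1],[0,0,0,0,1]]]'
```

```text
clock: 18.8
tool_pos: [0.4458, -0.0353, 0.1472]
orientation: [180.0, 0.0, -5.6]
force: [-0.1, -0.1, -0.6]
opening: 0.0006
clock: 18.97
tool_pos: [0.4459, -0.0353, 0.1462]
orientation: [180.0, 0.0, -5.6]
force: [-0.5, -0.3, 1.0]
opening: 0.0004
clock: 19.13
tool_pos: [0.4459, -0.0353, 0.1452]
orientation: [180.0, 0.0, -5.6]
force: [0.1, -1.0, 0.5]
opening: -0.0001
```

```bash
python3 -m handwheel '[[[0,0,0.001,0,1],[0,0,0,0,1]]]';python3 -m handwheel '[[[0,0,0.001,0,1],[0,0,0,0,1]]]';python3 -m handwheel '[[[0,0,0.001,0,1],[0,0,0,0,1]]]'
```

```text
clock: 19.3
tool_pos: [0.4462, -0.0353, 0.1445]
orientation: [180.0, -0.0, -5.6]
force: [0.2, 0.5, 3.1]
opening: 0.0
clock: 19.47
tool_pos: [0.4466, -0.0354, 0.1441]
orientation: [180.0, -0.1, -5.6]
force: [-1.3, -0.9, 7.2]
opening: 0.0006
clock: 19.63
tool_pos: [0.4473, -0.0354, 0.1438]
orientation: [180.0, -0.2, -5.6]
force: [-0.4, -2.3, 12.0]
opening: 0.0004
```

```bash
python3 -m handwheel '[[[-0.0005,0,0.001,0,1],[0,0,0,0,1]]]';python3 -m handwheel '[[[-0.0005,0,0.001,0,1],[0,0,0,0,1]]]';python3 -m handwheel '[[[0,0,0.001,0,1],[0,0,0,0,1]]]'
```

```text
clock: 19.8
tool_pos: [0.4476, -0.0354, 0.1436]
orientation: [180.0, -0.3, -5.5]
force: [-1.2, -2.4, 16.1]
opening: 0.0003
clock: 19.97
tool_pos: [0.4479, -0.0354, 0.1434]
orientation: [180.0, -0.4, -5.5]
force: [-0.9, -2.6, 21.9]
opening: 0.0005
clock: 20.13
tool_pos: [0.4484, -0.0355, 0.1432]
orientation: [180.0, -0.4, -5.5]
force: [-3.4, -3.2, 28.6]
opening: 0.0005
```

```bash
python3 -m handwheel '[[[0,0,-0.004,0,1],[0,0,-0.01,0,1],[0,0,-0.03,0,1],[0,0,-0.03,0,1],[0,0,-0.03,0,1],[0,0,-0.03,0,1],[0,0,0,0,1],[0,0,0,0,1]]]'
 python3 - <<'E'
from ov import *
s=vision.snapshot("side");o=telemetry.get_obs();print(o["tool_pos"],o["force"],o["opening"],o["clock"])
c=cv2.cvtColor(s["color"],cv2.COLOR_RGB2BGR)[185:325,215:340]
cv2.imwrite("pics/s11c.png",cv2.resize(c,None,fx=4.2,fy=4.2,interpolation=2))
E
```

```text
clock: 20.8
tool_pos: [0.4457, -0.0349, 0.2749]
orientation: [-179.9, -0.2, -5.6]
force: [0.8, -0.3, -0.7]
opening: 0.0002
[ 0.44484842 -0.03505238  0.27339706] [ 0.12962029  0.39620106 -1.42170753] 0.00030595512260010916 20.85
```

View pics/s11c.png

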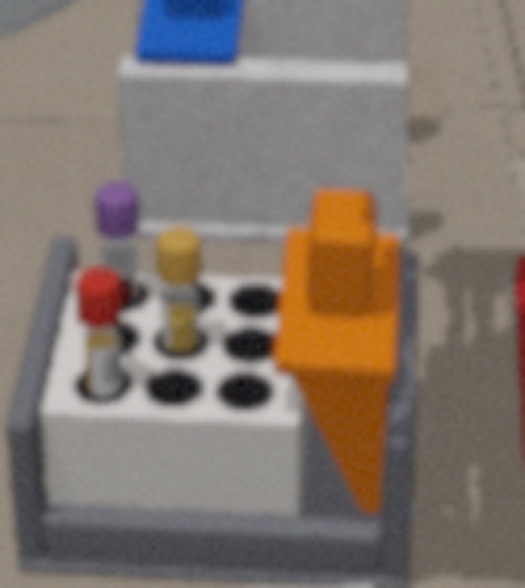

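```bash
python3 -c "
from plant import close_job
print(close_job())"
```

```text
the job is handed in; nothing more can be done
None
```

The orange wedge is standing upright by itself in the near gap, and the block has been driven to the far wall. I handed the job in at about 21 s of the 42 s allowed, with the arm well above and touching nothing.

**What I did:**
- I took the wedge from the rack's near place, lowered it thin end down into the gap and eased it back until it touched the near wall.
- I pressed it home while holding it, which reached about 45 N.
- I then let go and pressed the top of its tab with the closed fingers, up to about 29 N.

**What the last checks showed:**
- **Height:** the fingers met the tab top at about 128 mm. That puts the tab centre at about 110 mm, the stated home height, and it moved only about 1 mm under the final press.
- **Block:** it had moved about 10 mm along the carrier. In the pictures it sits flush against the far wall.
- **Wedge:** its flat face is along the near wall, and it looks upright in the last side picture.

**What disagreed or went unverified:**
- While I held the wedge, its height from the tool position read about 3 mm above home; the press on the tab top showed it at home.
- The push needed more force than the stated 10 to 20 N, because under load the arm drifted about 1.5 mm away from the wall. I corrected that before letting go.
- The side camera's overlay sat a few pixels off in the vertical.
- I did not test with a pull whether the wedge sticks tight.

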